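# Park the spring jaw of the mould press one hole wider and keep hold of it

## Robot

A 6-joint arm with a two-finger parallel gripper is mounted at the origin on a cart in front of the work surface, level with it; the furniture and walls round the work are solid. World frame = base frame: x ahead of the robot, y to its left, z up, the work surface at z = 0. Lengths are in m, angles in rad, forces in N, time in s.
With the tool pointing down it reaches from about 0.275 to 1 m from the base axis. Payload 8.4 kg.
Tool frame: the origin (TCP) lies between the finger pads, 19 mm behind the fingertips; this is the grasp point; z points along the fingers, y is the line along which they close (so a half turn about z gives the same grasp; the last joint's range is limited). The gripper opens to 85 mm and grips with 20 to 120 N. Pads are 22 mm wide; open, the fingers measure 114 mm over their backs; the gripper's body (76 mm by 85 mm) begins 54 mm behind the grasp point. The pads swing forward as they close: fully open they stand 13 mm farther back than shut.
Start: joints at [1.125, 0.353, 1.633, -0, 1.155, -0.002], TCP at [0.268, 0.564, 0.25] pointing down, gripper open.
Joint ranges: [-2.63, 2.63], [-0.92, 2.1], [0.06, 2.66], [-1.3, 4.44], [0, 2.69], [-3.02, 3.02]. Speed limits (rad/s): [2.22, 2.22, 2.79, 3.14, 3.14, 3.14].

## Interface

Orientations are given as a unit quaternion [x, y, z, w].
In Python, from workcell import bot, hand, kinematics, get_obs, vision, hand_in gives the robot as it stands. The module is installed in compiled form; this text tells all that it offers. Calls block until the motion is done:
- bot.reach(position, orientation): joint-space move of the TCP to a pose.
- bot.servo_line(position, ori=None, velocity=0.15): straight line of the TCP; ori=None keeps the orientation; velocity is the mean speed in m/s.
- bot.goto_joints(angles): joint-space move.
- hand.move_gripper(opening, strength=None): finger opening in m; strength is the grip in N (None keeps the last); returns when the fingers have stopped.
- bot.dwell(seconds).
- kinematics.solve_ik(position, orientation): joint angles nearest the present ones, or None.
- get_obs(): the state.
- vision.read_camera(name): name is "scene" or "side" or "wrist"; returns a dict with "frame" (480x640x3 uint8, red, green, blue), "intrinsics" (3x3 intrinsics, pixels), "view" (4x4, takes a point from world to camera coordinates). Camera axes: x right, y down, z forward; pixel columns grow to the right and rows downward; lengths in m; the calibration is good to about 2 mm. A picture is of the moment at which its call begins. There is no depth.
A pose or a line that the arm cannot do raises bot.IKError and nothing moves.
- hand_in(): hands the job in; it is judged then, once.
The state is a dict: "time_s": time; "joint_pos": joint angles; "joint_vel": joint speeds; "joint_efforts": joint torques, N m; "position": TCP position; "orientation": TCP orientation; "wrist_force": force on the tool from outside, world axes, zero at the start; "ft_torque": the same for the moment, N m; "gripper_width": finger opening in m; "grip_force": force on a finger pad.
Only numpy, scipy, OpenCV 4.12 (cv2) and the standard library are available. Lean on these libraries where they do the work, as an engineer would, in place of code of your own. Each camera call takes 0.05 s, during which the arm holds its last target. There are 200 camera calls.

## Task

The next mould goes into the spring-jaw press together with its backing boards, so the press has to stand one hole wider. Pull the locking plunger up by its round knob, draw the jaw outward against its spring to the very next hole in the rail (one more ring mark on the spring rod comes out of the end block), and let the pin down fully home in that hole. Do not let go: finish with the fingers still gripping the knob, the pin home and the jaw still, so that a workmate can load the press, and leave the loose mould and the small jar near the press where they are.

Things in the scene. Friction and masses are not known exactly. Their poses are not given: they have to be found in the camera images.
- mould_press: mould press, fixed: plywood bed 84 x 300 mm, 24 mm high, with a perforated rail 30 mm wide down its middle (top at z = 26 mm, round 10 mm holes every 25 mm). Origin: centre of the bed's underside. y runs along the rail and points outward, the way the sliding jaw opens; x across, z up. The fixed jaw is the upright plate at the -y end, 84 mm high, inner face at y = -128 mm.
- jaw (a joint): sliding jaw along the rail, m, growing outward (press +y). Pin centred in a hole at -0.025, 0, 0.025, 0.050; stops at -0.027 and 0.055. Starts parked at 0 (1 mm play: reads about 1 mm less). A spring pushes it inward with 7 to 10 N (+1 N friction, drag 45 N per m/s): pin up and not held, it runs back. Saddle block 60 x 62 mm, top z = 47 mm, plunger in its middle.
- plunger (a joint): lift of the locking plunger, m: 0 = pin home in a hole, 0.009 = tip level with the rail's top (so it reads when let down between two holes), stop at 0.013. A spring pulls it down, 4 N at 0 to 10 N at 0.013. Pin 8 mm thick with a hemispherical tip; let down between holes it slides on the rail and drops in when the jaw brings it over a hole.
- knob: the plunger's round upright pull knob, 29 mm in diameter (31 mm over its fine flutes), 28 mm high; moves up with the plunger and along with the jaw. Origin: centre of its underside, 60 mm above the table when the pin is home, 13 mm above the saddle block. The jaw plate, 80 mm wide, top at z = 82 mm, stands 31 to 44 mm inward (press -y) of its axis; beside it across the rail is free room
- knob_grip (a point): centre of the knob, 76 mm above the table when the pin is home: the point to grip from above, with the fingers closing across the rail (press x). A grip of about 60 N holds it surely.
- next_mould: the next mould, flat silicone with open pockets, 62 x 110 x 18 mm, loose on the table to the left of the press; origin at the centre of its underside, long side along its y; stays where it is
- jar: a small screw-top jar, 44 mm in diameter and 50 mm high, loose on the table behind the press on its right; origin at the centre of its underside; stays where it is
- jaw_face (a point): centre of the moving jaw's clamping face, 54 mm above the table, 44 mm inward (press -y) of the knob's axis. From the jaw's outer side a 9 mm rod runs (40 mm above the table) through a spring tube 23 mm thick (press y 70 to 130 mm) and the fixed end block (y 130 to 148, top at z = 62 mm). Dark rings every 25 mm on it; one has just come out of the block's bush when the jaw is in a hole

How it is judged:
By the outcome, as a careful person would: the job done as asked, in the order asked, and still so for the second after the job is handed in, while the arm keeps its last pose, push and grip.
It also fails if it takes over 40 s, if anything falls off the work surface, if the arm or the gripper's body presses on something with over 40 N, if the wrist force passes 120 N, or if a joint passes its speed limit or range.

## Working session

There is one attempt and no reset: what is moved stays moved. The work goes in short steps, each a Python script; the robot and the scene stay as the last script left them, time stands still between calls to the robot, and variables do not carry over. Pictures are saved under pics/ and viewed, at most 10 in all, crops included, and the job is handed in when it is done.

```bash
mkdir -p pics; cat > h.py <<'E'
import numpy as np, cv2
from workcell import bot, hand, kinematics, get_obs, vision, hand_in
def snap(cam,name):
    r=vision.read_camera(cam); cv2.imwrite(f'pics/{name}.png',r['frame'][:,:,::-1]); np.savez(f'pics/{name}.npz',K=r['intrinsics'],T=r['view'],f=r['frame']); return r
def ray(d,uv):
    K,T=np.array(d['K']),np.array(d['T']); R,t=T[:3,:3],T[:3,3]
    v=R.T@np.linalg.inv(K)@np.array([uv[0],uv[1],1.]); return -R.T@t, v/np.linalg.norm(v)
def onplane(d,uv,z):
    o,v=ray(d,uv); return o+v*(z-o[2])/v[2]
def tri(*obs):
    A=np.zeros((3,3));b=np.zeros(3)
    for d,uv in obs:
        o,v=ray(d,uv);P=np.eye(3)-np.outer(v,v);A+=P;b+=P@o
    p=np.linalg.solve(A,b)
    return p,[np.linalg.norm((np.eye(3)-np.outer(v,v))@(p-o)) for o,v in (ray(d,uv) for d,uv in obs)]
def proj(d,p):
    q=d['T'][:3,:3]@p+d['T'][:3,3]; q=d['K']@q; return q[:2]/q[2]
E
python3 - <<'E'
from h import *
for c in('scene','side'):
    r=snap(c,c+'0'); o,v=ray({'K':r['intrinsics'],'T':r['view']},(320,240)); print(c,o,v)
o=get_obs();print({k:np.round(v,3) for k,v in o.items()})
E
```

```text
scene [ 0.07830305 -0.38371447  0.80368034] [ 0.50699646  0.39669326 -0.7652379 ]
side [ 0.51024409 -0.72208078  0.60419441] [ 0.04202375  0.79963843 -0.59900951]
{'time_s': np.float64(0.1), 'joint_pos': array([ 1.125,  0.354,  1.634, -0.   ,  1.155, -0.002]), 'joint_vel': array([ 0.001, -0.004, -0.001, -0.002, -0.001,  0.001]), 'joint_efforts': array([ 0.0000e+00, -6.0636e+01, -3.4281e+01, -0.0000e+00,  4.0000e-03,
        0.0000e+00]), 'position': array([0.268, 0.564, 0.249]), 'orientation': array([ 0.22 ,  0.975, -0.001, -0.   ]), 'wrist_force': array([-1.128,  0.095,  0.312]), 'ft_torque': array([-0.017,  0.089,  0.02 ]), 'grip_force': np.float64(0.0), 'gripper_width': np.float64(0.086)}
```

View pics/scene0.png

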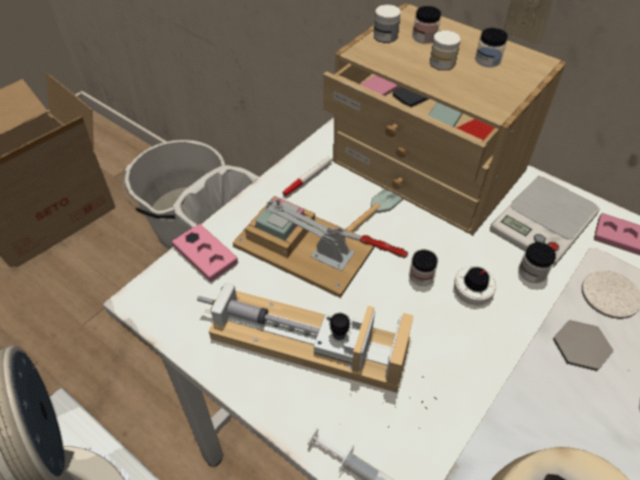

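View pics/side0.png

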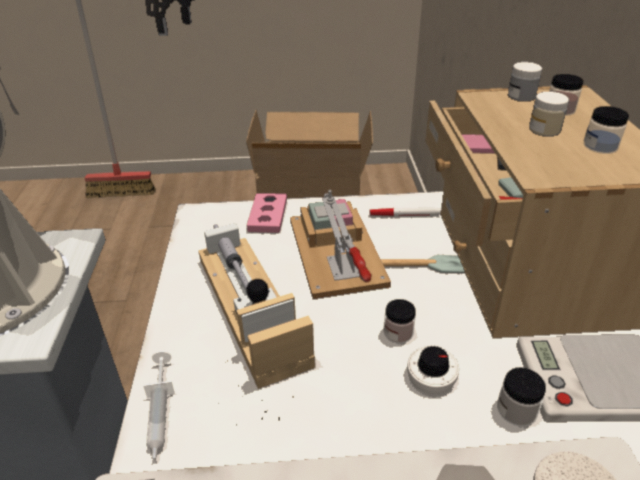

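The scene view shows the press with its dark knob at about (340,325), the end block at (222,303) and the fixed jaw at (400,345). The side view has the knob at (258,290), the end block at (222,238) and the fixed jaw at (280,345). The outward direction is roughly world +y. Next I'll measure the knob by mask and the axis from crops.

```bash
python3 - <<'E'
from h import *
D={c:np.load(f'pics/{c}0.npz') for c in('scene','side')}
D={c:{k:d[k] for k in d} for c,d in D.items()}
obs=[]
for c,(u,v) in (('scene',(340,325)),('side',(258,290))):
    m=(D[c]['f'].max(2)<60).astype(np.uint8)
    n,l,s,ce=cv2.connectedComponentsWithStats(m); i=l[v,u]; print(c,s[i],ce[i])
    x,y,w,h,_=s[i]; obs.append((D[c],(x+w/2-.5,y+h/2-.5)))
p,e=tri(*obs);print('knob',p,e)
ims=[]
for c,(x,y,w,h) in (('scene',(190,275,230,115)),('side',(190,210,140,175))):
    b=D[c]['f'][y:y+h,x:x+w,::-1]; k=3.4
    cv2.imwrite(f'pics/{c}_crop.png',cv2.resize(b,None,fx=k,fy=k,interpolation=cv2.INTER_CUBIC))
E
```

```text
scene [330 314  19  26 373] [339.22788204 325.86595174]
side [246 280  22  23 377] [256.92838196 290.49071618]
knob [ 0.45004675 -0.12858092  0.07519724] [np.float64(0.00061218057497257), np.float64(0.0006121805749725292)]
```

View pics/scene_crop.png

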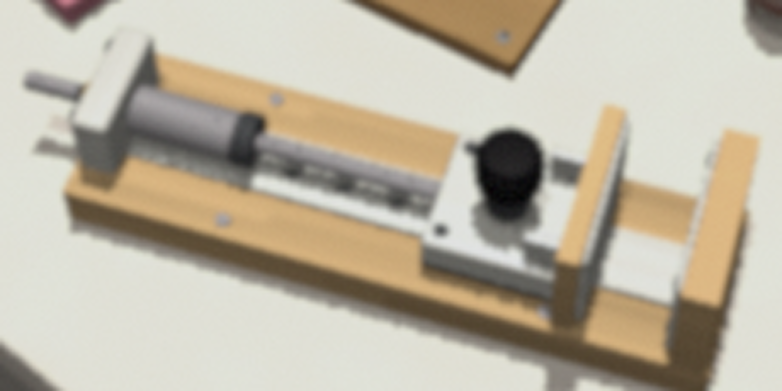

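View pics/side_crop.png

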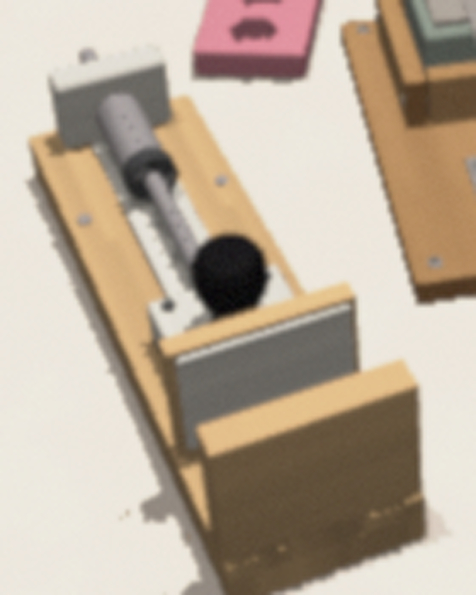

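The crops show the bed's top edges clearly. In the scene crop the near edge runs (68,195)–(550,320) and the far edge (160,55)–(455,135). In the side crop they run (32,143)–(180,465) and (185,97)–(300,295). I'll get the yaw from these rays on the bed-top plane.

```bash
python3 - <<'E'
from h import *
D={c:dict(np.load(f'pics/{c}0.npz')) for c in('scene','side')}
O={'scene':(190,275),'side':(190,210)}
px=lambda c,q:(O[c][0]+(q[0]+.5)/3.4-.5,O[c][1]+(q[1]+.5)/3.4-.5)
k=np.array([.45005,-.12858])
for c,a,b in (('scene',(68,195),(550,320)),('scene',(160,55),(455,135)),('side',(32,143),(180,465)),('side',(185,97),(300,295))):
    A=onplane(D[c],px(c,a),.024);B=onplane(D[c],px(c,b),.024);d=(A-B)[:2];d/=np.linalg.norm(d)
    n=np.array([d[1],-d[0]]);print(c,A[:2],B[:2],'yaw y-axis deg',np.degrees(np.arctan2(d[1],d[0])),'knob offset from edge',n@(k-A[:2]))
for n,s,t in (('bed corner',(68,195),(32,143)),('far corner',(160,55),(185,97)),('block top near corner',(78,120),(52,88)),('fixed jaw top far inner',(728,130),(405,362)),('mov jaw top far in',(628,112),(355,288))):
    print(n,tri((D['scene'],px('scene',s)),(D['side'],px('side',t))))
E
```

```text
scene [0.34411849 0.03898331] [ 0.42931883 -0.16887923] yaw y-axis deg 112.28812998743192 knob offset from edge 0.03446637433088501
scene [0.4260654  0.05969721] [ 0.47810194 -0.07856688] yaw y-axis deg 110.62413504721387 knob offset from edge -0.04387053914161839
side [0.34487798 0.03712704] [ 0.42852762 -0.18316288] yaw y-axis deg 110.79303360031699 knob offset from edge 0.03949715699576119
side [0.4192181  0.06918746] [ 0.47756803 -0.08547803] yaw y-axis deg 110.66975318967934 knob offset from edge -0.04096088731019537
bed corner (array([0.34450662, 0.03972876, 0.02224521]), [np.float64(0.0002504653970273085), np.float64(0.0002504653970273019)])
far corner (array([0.42097932, 0.05317376, 0.03563524]), [np.float64(0.00011403222960437162), np.float64(0.00011403222960427542)])
block top near corner (array([0.36056347, 0.04305617, 0.05586208]), [np.float64(0.003303854853638636), np.float64(0.003303854853638679)])
fixed jaw top far inner (array([ 0.52153205, -0.19247842,  0.08408409]), [np.float64(0.000396928985581295), np.float64(0.0003969289855812858)])
mov jaw top far in (array([ 0.50241685, -0.15343806,  0.08682085]), [np.float64(0.0011873754710937632), np.float64(0.0011873754710935525)])
```

The bed's yaw agrees across the edges: press +y is at about 110.7° in world. The knob is at (0.450, -0.1286, 0.075), centred between the bed edges at the expected height. Next I'll move above it and check with the wrist camera.

```bash
cat >> h.py <<'E'
from scipy.spatial.transform import Rotation as Ro
a=np.radians(110.7); U=np.array([np.cos(a),np.sin(a),0]); X=np.array([np.sin(a),-np.cos(a),0])
def quat(s): 
    y=s*X; z=np.array([0,0,-1.]); return Ro.from_matrix(np.c_[np.cross(y,z),y,z]).as_quat()
def st():
    o=get_obs();f=o['wrist_force'];print(round(o['time_s'],2),'p',np.round(o['position'],4),'F press xyz',np.round([f@X,f@U,f[2]],1),'w',round(o['gripper_width'],4),'grip',round(o['grip_force'],1),'M',np.round(o['ft_torque'],2));return o
E
python3 - <<'E'
from h import *
q0=get_obs()['joint_pos'];p=np.array([.450,-.1286,.19])
c=[(abs(j[5]),s) for s in(1,-1) if (j:=kinematics.solve_ik(p,quat(s))) is not None]; print(c); s=min(c)[1]; print(s)
bot.reach(p,quat(s)); st(); r=snap('wrist','w1'); d={'K':r['intrinsics'],'T':r['view']}
print('knob expected',proj(d,np.array([.450,-.1286,.075])))
p2=p+[0,0,.0]+.04*U; bot.servo_line(p2); snap('wrist','w2'); st(); d=dict(np.load('pics/w2.npz'));print(proj(d,np.array([.450,-.1286,.075])))
im=np.hstack([cv2.imread('pics/w1.png'),cv2.imread('pics/w2.png')]);cv2.imwrite('pics/w12.png',cv2.resize(im,(800,300)))
E
```

```text
[(np.float64(0.6428465449470631), 1), (np.float64(2.498746108642731), -1)]
1
2.65 p [ 0.4503 -0.1281  0.1901] F press xyz [-0.8  0.3 -0.4] w 0.0856 grip 0.0 M [-0.01  0.03 -0.01]
knob expected [318.98014454 245.16252672]
3.17 p [ 0.4365 -0.0913  0.1902] F press xyz [-0.1 -0.7 -0. ] w 0.0853 grip 0.0 M [ 0.03  0.01 -0.01]
[318.98992379 302.89421187]
```

View pics/w12.png

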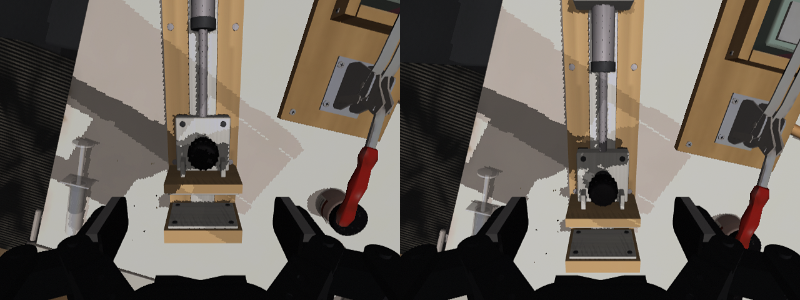

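The wrist views show the rail aligned with the image columns. The knob is at about (203,153)·1.6 in the left half and (603,188)·1.6 overall in the right. A red lever handle and the jar stand to the right, so I'll check clearance to them and refine the knob position.

```bash
python3 - <<'E'
from h import *
D={n:dict(np.load(f'pics/{n}.npz')) for n in('scene0','side0','w1','w2')}
obs=[]
for c,(u,v) in (('w1',(325,245)),('w2',(323,302))):
    f=D[c]['f'][v-35:v+45,u-40:u+40]; m=(f.max(2)<38).astype(np.uint8); m=cv2.morphologyEx(m,cv2.MORPH_OPEN,np.ones((5,5)))
    n,l,s,ce=cv2.connectedComponentsWithStats(m); i=1+np.argmax(s[1:,4]); x,y,w,h,_=s[i]; print(c,x+u-40,y+v-35,w,h,ce[i]+[u-40,v-35])
    obs.append((D[c],(x+u-40+w/2-.5,y+v-35+h/2-.5)))
print(tri(*obs), [onplane(d,q,.080) for d,q in obs])
def red(c,x0,y0,x1,y1):
    f=D[c]['f'].astype(int);m=(f[...,0]>110)&(f[...,1]<60)&(f[...,2]<70);m[:y0]=0;m[y1:]=0;m[:,:x0]=0;m[:,x1:]=0
    ys,xs=np.nonzero(m);return np.c_[xs,ys]
A=red('scene0',350,230,420,260);B=red('side0',345,240,380,285)
print(A.min(0),A.max(0),B.min(0),B.max(0))
print('handle end',tri((D['scene0'],A[A[:,0].argmax()]),(D['side0'],B[B[:,1].argmax()])))
print('handle root',tri((D['scene0'],A[A[:,0].argmin()]),(D['side0'],B[B[:,1].argmin()])))
print('jar top',tri((D['scene0'],(425,259)),(D['side0'],(400,310))))
P=np.array([.450,-.1286,0]); 
E
```

```text
w1 300 219 50 52 [324.7124632  245.29980373]
w2 301 273 48 57 [324.34158176 302.48180495]
(array([ 0.45384976, -0.12864298,  0.06928589]), [np.float64(8.14654640326297e-05), np.float64(8.146546403262644e-05)]) [array([ 0.4524481 , -0.12548422,  0.08      ]), array([ 0.45196787, -0.1237965 ,  0.08      ])]
[361 236] [405 255] [350 248] [370 279]
handle end (array([ 0.60274544, -0.13980138,  0.10055002]), [np.float64(0.003688989935676981), np.float64(0.0036889899356771986)])
handle root (array([ 0.59336382, -0.06394466,  0.09196291]), [np.float64(0.0011220730037754532), np.float64(0.0011220730037755872)])
jar top (array([ 0.65250159, -0.15375714,  0.04846828]), [np.float64(0.0012864658392267255), np.float64(0.0012864658392268092)])
```

Clearance is about 0.14 m to the lever handle, and the jar is further off. The two knob estimates differ by about 2.8 mm across the rail, so I'll use the mean, close lightly, and centre by force.

```bash
python3 - <<'E'
from h import *
p=np.array([.4512,-.1278,.19])
bot.servo_line(p,quat(1),velocity=.15); bot.servo_line([*p[:2],.075],velocity=.08); st()
hand.move_gripper(.040,20); st()
hand.move_gripper(.0,20); st(); bot.dwell(.3); o=st()
E
```

```text
5.17 p [ 0.4515 -0.1279  0.0754] F press xyz [-0.   1.   0.1] w 0.0853 grip 0.0 M [-0.01 -0.01  0.  ]
5.67 p [ 0.4512 -0.1278  0.075 ] F press xyz [-0.3 -0.9 -0.4] w 0.0402 grip 0.0 M [ 0.07  0.07 -0.03]
5.93 p [ 0.4526 -0.1276  0.0754] F press xyz [5.8 3.4 1. ] w 0.0278 grip 20.2 M [ 0.72 -0.62  0.09]
6.23 p [ 0.4526 -0.1276  0.0754] F press xyz [5.8 2.4 0.4] w 0.0278 grip 20.2 M [ 0.62 -0.61  0.08]
```

Contact is light, with 5.8 N of side load because the grasp was about 1.5 mm off. I'll recentre, grip at 60 N, and lift in steps.

```bash
python3 - <<'E'
from h import *
p=np.array([.4512,-.1278,.075])+.0016*X
bot.servo_line(p,velocity=.02); st(); hand.move_gripper(0,65); bot.dwell(.3); o=st()
np.save('p0.npy',np.array([p,o['position']]))
for dz in (.005,.010,.013):
    bot.servo_line(p+[0,0,dz],velocity=.02); bot.dwell(.1); st()
snap('side','s_lift')
im=cv2.imread('pics/s_lift.png')[190:390,150:350];cv2.imwrite('pics/s_lift_c.png',cv2.resize(im,(600,600),interpolation=cv2.INTER_CUBIC))
E
```

```text
6.48 p [ 0.4529 -0.1273  0.0754] F press xyz [-0.3 -0.1  6.9] w 0.0275 grip 20.5 M [-0.03  0.25  0.03]
7.0 p [ 0.4528 -0.1273  0.0755] F press xyz [-1.1  1.5  8.7] w 0.0266 grip 63.2 M [0.01 0.44 0.04]
7.5 p [ 0.4528 -0.1274  0.08  ] F press xyz [ 0.7 -3.9 -3.6] w 0.0263 grip 64.9 M [-0.44 -0.14  0.06]
8.0 p [ 0.453  -0.1278  0.0851] F press xyz [ 1.1 -7.6 -8.7] w 0.0265 grip 64.5 M [-1.13 -0.3   0.06]
8.4 p [ 0.453  -0.1278  0.088 ] F press xyz [ 1.  -7.8 -9.6] w 0.0268 grip 64.5 M [-1.14 -0.39  0.09]
```

View pics/s_lift_c.png

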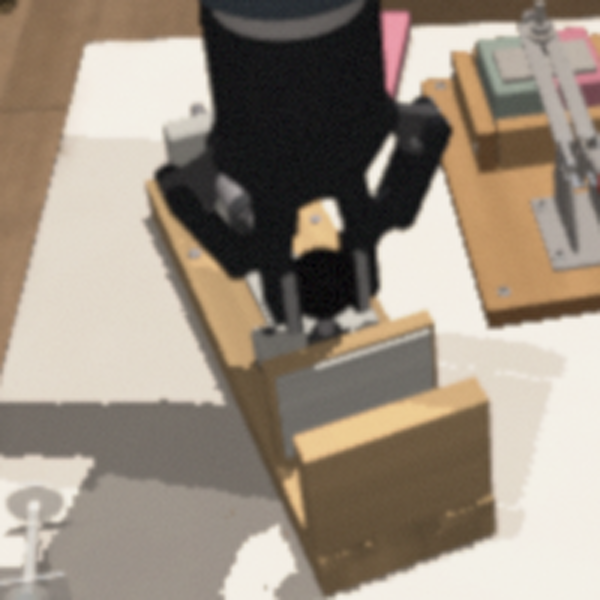

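The view shows the fingers around the knob with the shaft exposed beneath it, so the plunger is up. The forces fit: 9.6 N plunger spring, and the jaw spring of about 8 N is now carried by the grip. Next I'll draw outward one pitch and lower.

```bash
python3 - <<'E'
from h import *
p,a0=np.load('p0.npy')
rel=lambda o:print('   rel to start: out %.4f up %.4f'%((o['position']-a0)@U,(o['position']-a0)[2]))
T=p+.0258*U
bot.servo_line(p+[0,0,.0115],velocity=.02)
bot.servo_line(T+[0,0,.0115],velocity=.03); bot.dwell(.3); rel(st())
for dz in (.008,.005,.002,0,-.001):
    bot.servo_line(T+[0,0,dz],velocity=.02); bot.dwell(.1); rel(st())
bot.dwell(.3); rel(st())
r=snap('side','s_end'); snap('scene','c_end')
a_=cv2.resize(cv2.imread('pics/s_end.png')[190:390,150:350],(400,400),interpolation=cv2.INTER_CUBIC)
b_=cv2.resize(cv2.imread('pics/c_end.png')[250:400,180:330],(400,400),interpolation=cv2.INTER_CUBIC)
cv2.imwrite('pics/end.png',np.hstack([a_,b_]))
E
```

```text
10.01 p [ 0.4439 -0.1038  0.0865] F press xyz [-0.1 -7.2 -9.7] w 0.026 grip 64.6 M [-1.33 -0.36  0.09]
   rel to start: out 0.0252 up 0.0110
10.43 p [ 0.4439 -0.1038  0.0831] F press xyz [-0.9 -8.  -8.4] w 0.0264 grip 64.7 M [-1.41 -0.31 -0.03]
   rel to start: out 0.0251 up 0.0076
10.83 p [ 0.4438 -0.1037  0.08  ] F press xyz [ 0.5 -6.9 -9. ] w 0.026 grip 64.7 M [-1.12 -0.26  0.02]
   rel to start: out 0.0253 up 0.0045
11.23 p [ 0.4438 -0.1035  0.0771] F press xyz [ 0.2 -6.  -7.9] w 0.0262 grip 64.8 M [-0.99 -0.23  0.04]
   rel to start: out 0.0255 up 0.0016
11.58 p [ 0.4439 -0.1036  0.0756] F press xyz [-2.5 -5.3  1.5] w 0.0263 grip 65.7 M [-0.89  0.13  0.04]
   rel to start: out 0.0254 up 0.0001
11.93 p [ 0.444  -0.1036  0.0754] F press xyz [-5.  -3.4 17. ] w 0.0262 grip 67.2 M [-0.84  0.73  0.09]
   rel to start: out 0.0253 up -0.0001
12.23 p [ 0.444  -0.1036  0.0754] F press xyz [-6.  -3.6 16.3] w 0.0264 grip 67.2 M [-0.84  0.79  0.02]
   rel to start: out 0.0253 up -0.0001
```

View pics/end.png

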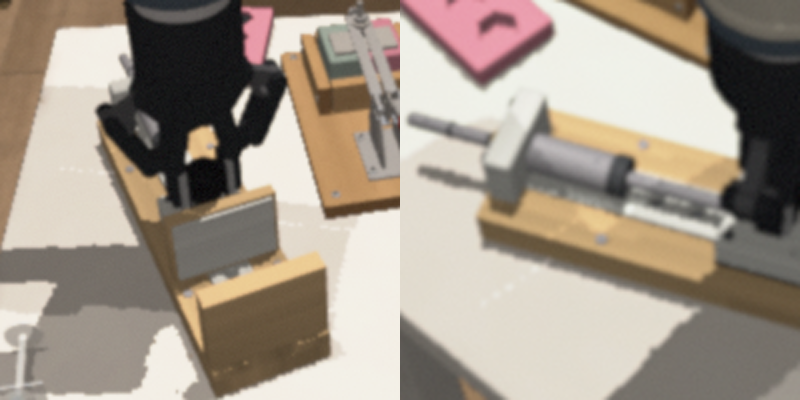

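The jaw has moved out 25.3 mm, and the pin bottoms firmly at exactly its original home height. The picture shows a longer rod with a ring outside the end block at about (455,128). The opening is wider, and the part of the mould in view is in place. I'll ease the press-down force, check it's still, and hand in.

```bash
python3 - <<'E'
from h import *
p,a0=np.load('p0.npy')
bot.servo_line(p+.0256*U+[0,0,-.0006],velocity=.01); bot.dwell(.5); o=st(); print((o['position']-a0)@U,(o['position']-a0)[2],abs(o['joint_vel']).max())
print(hand_in())
E
```

```text
13.08 p [ 0.4439 -0.1037  0.0755] F press xyz [-3.9 -3.5 11.3] w 0.0261 grip 66.7 M [-0.74  0.54  0.07]
0.025274981915158312 -9.000925950353178e-06 0.0013435450380842298
the job is handed in; nothing more can be done
None
```

The job is handed in: the jaw stands one hole further out (25.3 mm by the gripper's travel), the pin is back at its home height, the fingers still grip the knob at about 67 N, and the arm never went near the mould or jar; it took 13 s of the 40 s.

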